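# Swing the indexing vise to 45 degrees and lock its base

## Robot

A 7-joint arm with a two-finger parallel gripper is mounted at the origin on a cart in front of the work surface, level with it; the furniture and walls round the work are solid. World frame = base frame: x ahead of the robot, y to its left, z up, the work surface at z = 0. Lengths are in m, angles in degrees, forces in N, time in s.
With the tool pointing down it reaches from about 0.4 to 0.85 m from the base axis. Payload 10.4 kg.
Tool frame: the origin (TCP) lies at the very end of the fingers, on their centre line; the grasp point (between the pads) lies 19 mm behind it; y points along the fingers, z is the direction in which the jaws open and shut, and the axes are right-handed (so a half turn about y gives the same grasp; the last joint's range is limited). The gripper opens to 85 mm and grips with 20 to 120 N. Pads are 22 mm wide; open, the fingers measure 114 mm over their backs; the gripper's body (76 mm by 85 mm) begins 54 mm behind the grasp point. The pads swing forward as they close: fully open they stand 13 mm farther back than shut.
Start: joints at [-69.19, 19.034, -3.707, 83.658, 1.238, 77.344, -5.071], TCP at [0.235, 0.579, 0.231] pointing down, gripper open.
Joint ranges: [-148.97, 148.97], [-28.65, 121.19], [-84.17, 76.75], [9.2, 138.47], [-72.65, 252.65], [3.7, 117.97], [-149.18, 149.18]. Speed limits (degrees/s): [127.2, 127.2, 159.86, 159.86, 180, 180, 180].

## Interface

Orientations are given as [roll, pitch, yaw] about the fixed x, y, z axes, in that order (R = Rz(yaw) Ry(pitch) Rx(roll)).
In Python, from station import read_state, camera, calibration, job_done gives the robot as it stands.
- The arm moves only by the tool play_rows, never from a script. Its argument "targets" is a list of rows, each an object of numbers: "wx", "wy", "wz": the turn, a rotation vector about the tool's x, y, z in rad; "dx", "dy", "dz": the shift along the tool's x, y, z in mm; "jaw": the gripper command: -1 is fully open, 1 is shut, values between are in proportion. A call has 1 to 10 rows; each row shifts and turns the pose as measured when the row begins, along the tool's axes as they then stand; what a row does not reach is not made up. A row lasts 1/12 s, in which the tool goes at most 41.7 mm and 7.16 degrees, less where a joint would pass 70% of its speed; a pose out of reach is approached as far as the arm can. A call with a gripper value outside its range is refused whole. The fingers move at their own pace and stop on an object; "force" is the grip in N (left out, the last holds). Time passes only in rows, so rows that do not move let the fingers close. It gives the time, the measured TCP pose, the force and the opening at its end, in the units of the state.
- read_state(): the state, without advancing time (a new reading comes with each control period).
- camera(name): name is "scene" or "top" or "wrist"; returns the picture (480x640x3 uint8, red, green, blue); there is no depth.
- calibration(name): a dict with "intrinsics" (3x3 intrinsics, pixels), "dist_coeffs" ([k1, k2, p1, p2, k3] as OpenCV has them; the pictures are not rectified), "eye" and "orientation" of the camera in the world. Camera axes: x right, y up, looking along -z (the intrinsics and any distortion apply to the point x, -y, -z); pixel columns grow to the right and rows downward; lengths in m; the calibration is good to about 2 mm. A picture is of the moment at which its call begins: read the wrist's pose just before it. calibration takes no time and is no camera call; for the wrist camera it gives the pose at the moment of the call.
- job_done(): hands the job in, once; it reports no verdict.
The state is a dict: "clock": time; "joint_pos": joint angles; "dq": joint speeds; "effort": joint torques, N m; "tool_pos": TCP position; "eef_rot": TCP orientation; "contact_force": force on the tool from outside, world axes, zero at the start; "ft_torque": the same for the moment, N m; "opening": opening from 0.0 (shut) to 1.0 (fully open).
Only numpy, scipy, OpenCV 4.12 (cv2) and the standard library are available. Lean on these libraries where they do the work, as an engineer would, in place of code of your own. Each camera call takes 0.05 s, during which the arm holds its last target. There are 200 camera calls.

## Task

The tweezers in the little swivel vise are to be dressed on the stone with the vise at its 45 degree setting: by the black upright grip on its lever, swing the vise to the third click anticlockwise (seen from above) past the red zero mark and let it settle there. Then lock the base by turning the black fluted knob beside it clockwise until its clutch gives way with a click, and let go. Keep off the clamped tweezers and leave the stone, the dish and the bottle where they are.

Things in the scene. Friction and masses are not known exactly. Their poses are not given: they have to be found in the camera images.
- vise_base: Fixed foot of the small swivel vise: black suction foot 116 mm across, aluminium flange with its top 16 mm up. Origin on the swivel axis at worktop height, z up. The flange has 24 ticks, one per 15 degree click, every third one long; the zero mark is the wide red one, towards -x of this body. The lock's lug stands out towards -y.
- vise_head (a joint): Swivel angle of the vise head, rad, growing anticlockwise seen from above; 0 when the red line on its steel plate meets the red zero mark. Stops at -0.62 and 1.2. At the start it drops at once into the click at -0.262, 0 or +0.262. With the lock tight it takes about 1.5 N m to force it.
- detent_pin: Brass spring pin on the foot that makes the clicks, riding on the plate's scalloped edge 46 mm from the swivel axis. It holds the head at each multiple of 0.2618 rad (15 degrees); about 0.37 N m (5 N at the lever's grip) takes it over a crest, and within half a step it pulls the head into the nearest click.
- swivel_grip_mid (a point): Middle of the black upright grip on the head's lever: a free-spinning sleeve 17 mm thick, 44 to 86 mm up. The point is 68 mm up, 80 mm from the swivel axis, at (70 degrees + swivel angle) from the x axis of vise_base. The lever below is 30 to 40 mm up; the vise body (82 mm high) ends 31 mm from the axis there, leaving 40 mm beside the grip.
- lock_screw (a joint): Turn of the lock's screw (steel collar with a red line, under the knob), rad, growing clockwise seen from above; 1.6, its upper end, is tight: the steel strap then clamps the turning plate. Starts loose, between 1.0 and 1.3; turning it takes about 0.05 N m.
- lock_knob (a joint): Slip of the knob over its screw, rad, growing clockwise seen from above; 0 at the start. The knob takes the screw along until that is tight; then its clutch gives way at 0.14 to 0.19 N m and the knob turns on alone, clicking over a crest after 0.31 rad and then every 0.628 rad (36 degrees). Turning further only gives more clicks and does no harm.
- lock_knob_mid (a point): Middle of the black fluted lock knob, on its upright axis: 39 mm across, 49 to 79 mm up, white line on its grey top. The point is 66 mm up, 86 mm from the swivel axis towards -y of vise_base. The strap below is 41 mm high. Bring the fingers down on the flanks that do not face the vise.
- thumb_wheel_end (a point): Outer end of the thumb wheel of the vise's own jaw screw (19 mm across, centre 66 mm up), 51 mm from the swivel axis at (250 degrees + swivel angle) from the x axis of vise_base: it comes near the lock knob. Not to be turned (fixed).
- held_tweezers: Steel tweezers clamped in the jaws, turning with the head: 126 mm long, 10 mm thick, level, 67 to 85 mm up. Origin at mid-length, 30 mm out from the swivel axis at (-20 degrees + swivel angle) from the x axis of vise_base; the tips point outward that way, opposite to this body's x axis. Not to be touched.
- whetstone: Loose two-colour sharpening stone 80 x 25 x 12 mm, long along its x axis; origin under its centre. Bystander.
- petri_1: Loose closed petri dish, 91 mm across, 15 mm high; origin under its centre. Bystander.
- bottle_small_a: Loose screw bottle with blue cap, 48 mm across, 97 mm high; origin under its centre. Bystander.
Mind the look-alikes: they are no part of the job. There is more than one size of the vise_base; the job needs the larger.

How it is judged:
By the outcome, as a careful person would: the job done as asked, in the order asked, and still so for the second after the job is handed in, with the robot touching nothing.
It also fails if it takes over 54 s, if anything falls off the work surface, if the arm or the gripper's body presses on something with over 40 N, if the wrist force passes 120 N, or if a joint passes its speed limit or range.

## Working session

There is one attempt and no reset: what is moved stays moved. The work goes in short steps, Python scripts to look and compute and a tool call to move; the robot and the scene stay as the last step left them, time stands still between calls to the robot, and variables do not carry over. Pictures are saved under pics/ and viewed, about 8 in all and at most 12, crops included, and the job is handed in when it is done.

Besides the shell and the picture viewer there is one more tool, called after "Call:" by a JSON object that holds its "api" and its "payload", one argument or row to a line. play_rows: Moves the arm, as the interface text tells. Its arguments: {"type":"object","properties":{"targets":{"type":"array"},"force":{"type":"number"}},"required":["targets"]}

```bash
mkdir -p pics; ls
python3 - <<'E'
from station import *
import cv2,numpy as np
print(read_state())
for n in("scene","top"):
    cv2.imwrite(f"pics/{n}0.png",camera(n)[...,::-1]); print(n,calibration(n))
print(calibration("wrist"))
E
```

```text
pics
{'clock': 0.0, 'joint_pos': array([-69.18943368,  19.07135994,  -3.70743077,  83.7058223 ,
         1.23661808,  77.34388819,  -5.07162603]), 'dq': array([ 0.0173492 ,  0.08143638, -0.0359863 ,  0.06502543, -0.00292135,
       -0.02413101,  0.0737789 ]), 'effort': array([-2.55628265e-04, -6.25435138e+01,  4.86722973e-02, -3.91613460e+01,
        1.60665700e-02,  9.81837104e-03, -8.77735964e-07]), 'tool_pos': array([0.23504902, 0.57870886, 0.23052417]), 'eef_rot': array([-9.00812178e+01, -2.74120437e-03, -2.21050360e+01]), 'contact_force': array([ 0.34182972, -0.13201163,  0.07141532]), 'ft_torque': array([-0.00028807,  0.00485681, -0.02887967]), 'opening': 0.9976499866258861}
scene {'intrinsics': array([[527.92538535,   0.        , 316.50687929],
       [  0.        , 527.92538535, 239.12445824],
       [  0.        ,   0.        ,   1.        ]]), 'dist_coeffs': array([-0.12650104,  0.        ,  0.        ,  0.        ,  0.        ]), 'eye': array([-0.02393947, -0.32050207,  1.00525058]), 'orientation': array([ 37.29776075,   0.3026899 , -47.59312322])}
top {'intrinsics': array([[471.65164841,   0.        , 321.806233  ],
       [  0.        , 471.65164841, 237.77425338],
       [  0.        ,   0.        ,   1.        ]]), 'dist_coeffs': array([-0.02355074,  0.        ,  0.        ,  0.        ,  0.        ]), 'eye': array([0.34012608, 0.14560091, 1.00369977]), 'orientation': array([  9.63184874,  -0.68900022, -89.35521775])}
{'intrinsics': array([[420.41226912,   0.        , 317.89954379],
       [  0.        , 420.41226912, 242.05091543],
       [  0.        ,   0.        ,   1.        ]]), 'dist_coeffs': array([0.006512, 0.      , 0.      , 0.      , 0.      ]), 'eye': array([0.16227667, 0.60765138, 0.37311458]), 'orientation': array([-1.78451674e+01,  5.13852772e-02,  6.78923679e+01])}
```

View pics/top0.png

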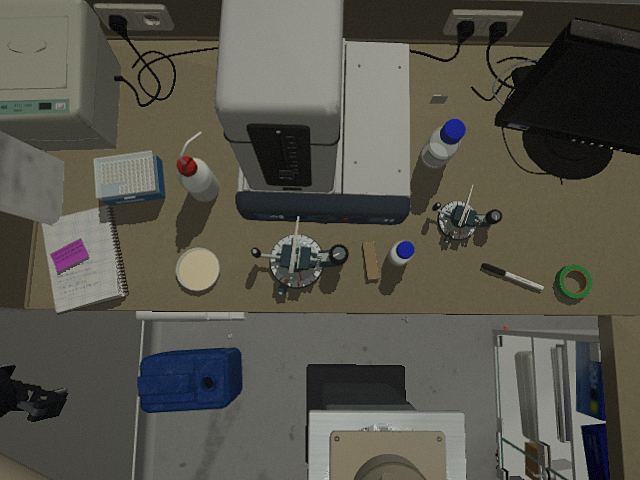

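View pics/scene0.png

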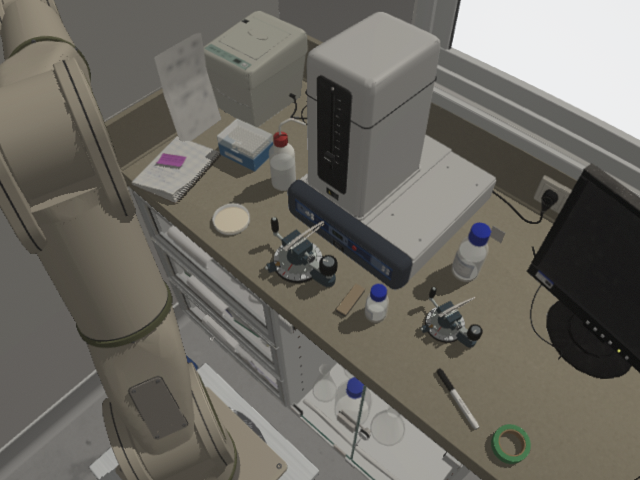

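Top view: candidates are the larger vise at (297,260) with grip at (256,253) and knob at (340,254), and the smaller look-alike at (460,220) with grip at (438,205) and knob at (494,216). I choose the larger one. The stone is at (371,262), the small bottle at (402,252) and the dish at (198,270). Next is a close crop to check.

```bash
cat > h.py <<'E'
from station import *
import cv2,numpy as np
from scipy.spatial.transform import Rotation as R
def cal(n):
    c=calibration(n); return c['intrinsics'],c['dist_coeffs'],np.array(c['eye']),R.from_euler('xyz',c['orientation'],degrees=True).as_matrix()
def ray(c,uv):
    K,d,e,M=c
    p=cv2.undistortPoints(np.array([[uv]],float),K,d)[0,0]
    return e,M@np.array([p[0],-p[1],-1])
def onz(c,uv,z):
    e,v=ray(c,uv); return e+v*(z-e[2])/v[2]
def proj(c,P):
    K,d,e,M=c
    q=(np.atleast_2d(P)-e)@M; q=q*[1,-1,-1]
    return cv2.projectPoints(q,np.zeros(3),np.zeros(3),K,d)[0][:,0]
E
python3 - <<'E'
from h import *
t=cv2.imread("pics/top0.png"); s=cv2.imread("pics/scene0.png")
a=cv2.resize(t[205:305,235:355],None,fx=6,fy=6,interpolation=cv2.INTER_CUBIC)[:,:720]
cv2.imwrite("pics/c1.png",a)
c=cal("top")
for n,uv,z in [("grip",(256,252),.086),("knob",(340,254),.079),("centre",(298,261),.01),("stone",(371,262),.012),("dish",(198,270),.015),("bottle",(405,249),.097)]: print(n,onz(c,uv,z).round(3))
cs=cal("scene")
for n,uv,z in [("grip",(274.5,219),.086),("knob",(328,262),.079),("bottle",(379,292),.097)]: print(n,onz(cs,uv,z).round(3))
E
```

```text
grip [0.466 0.265 0.086]
knob [0.465 0.1   0.079]
centre [0.458 0.185 0.01 ]
stone [0.458 0.031 0.012]
dish [0.436 0.395 0.015]
bottle [ 0.474 -0.026  0.097]
grip [0.468 0.264 0.086]
knob [0.465 0.099 0.079]
bottle [ 0.469 -0.034  0.097]
```

View pics/c1.png

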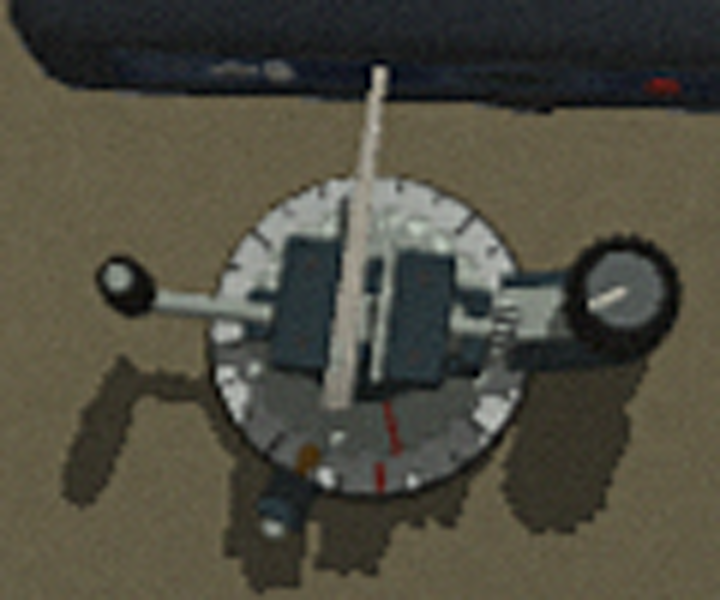

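The crop shows the large vise: flange centre about (368,335) in the crop, red zero mark (380,477) and the plate's red line (390,430), which is anticlockwise of zero. The head therefore seems to start at +15°. The grip is at the left (125,280), the knob at the right (625,290) with its white line.

Run:
```python
from h import *
c=cal("top"); px=lambda x,y:(235+(x-2.5)/6,205+(y-2.5)/6)
C=onz(c,px(368,335),.016)
for n,uv,z in [("zero",px(380,477),.016),("line_out",px(397,450),.022),("line_in",px(388,405),.022),("grip",px(119,276),.086),("knob",px(628,290),.079)]:
    p=onz(c,uv,z); d=p-C; print(n,p.round(4),np.hypot(*d[:2]).round(4),np.degrees(np.arctan2(d[1],d[0])).round(1))
print(C)
s=read_state(); print(R.from_euler('xyz',s['eef_rot'],degrees=True).as_matrix().round(3))
```

```text
zero [0.4091 0.1844 0.016 ] 0.05 -174.0
line_out [0.4181 0.1785 0.022 ] 0.0422 -164.7
line_in [0.4337 0.1819 0.022 ] 0.0263 -162.9
grip [0.4687 0.2683 0.086 ] 0.0793 82.8
knob [0.4672 0.1014 0.079 ] 0.0886 -84.5
[0.4587962  0.18958651 0.016     ]
[[ 0.927 -0.     0.376]
 [-0.376 -0.001  0.927]
 [ 0.    -1.    -0.001]]
```

Call:
{"api": "play_rows", "payload": {
  "targets": [
    {"dx":33,"dz":-21,"jaw":-1},
    {"dx":33,"dz":-21},
    {"dx":33,"dz":-21},
    {"dx":33,"dz":-21},
    {"dx":33,"dz":-21},
    {"dx":33,"dz":-21},
    {"dx":33,"dz":-21},
    {"dx":33,"dz":-21},
    {"dx":33,"dz":-21},
    {"dx":33,"dz":-21}
  ],
  "force": 30
}}

```text
$.targets[0]: bad value
```

Call:
{"api": "play_rows", "payload": {
  "targets": [
    {"wy":0.11},
    {"wy":0.11},
    {"wy":0.11},
    {"wy":0.11},
    {"wy":0.11},
    {"wy":0.11},
    {"wy":0.09},
    {}
  ]
}}

```text
$.targets[0]: bad value
```

Run:
```python
from h import *
s=read_state(); print(s['clock'],s['tool_pos'],s['eef_rot'],s['joint_pos'].round(0),s['contact_force'])
c=cal("wrist"); np.savez("w1.npz",K=c[0],d=c[1],e=c[2],M=c[3])
cv2.imwrite("pics/w1.png",camera("wrist")[...,::-1])
cv2.imwrite("pics/top1.png",camera("top")[...,::-1])
```

```text
0.1 [0.23506117 0.57875591 0.23058775] [-9.00735049e+01 -4.13537935e-03 -2.21041903e+01] [-69.  19.  -4.  84.   1.  77.  -5.] [-0.41875139  0.35102252 -0.48622412]
```

View pics/w1.png

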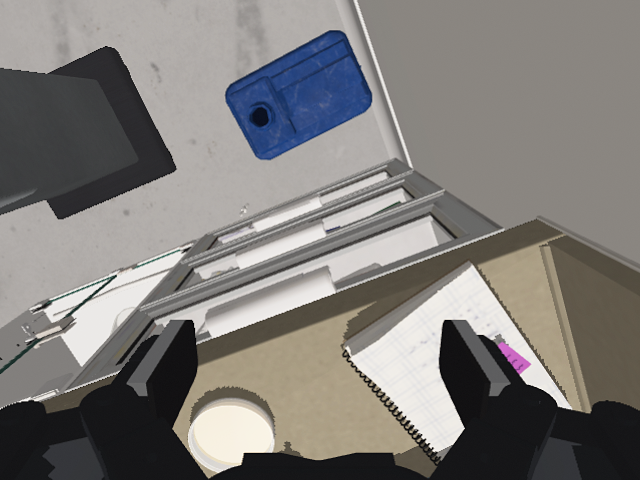

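Call:
{"api": "play_rows", "payload": {
  "targets": [
    {"wx":0,"wy":0,"wz":0,"dx":33,"dy":0,"dz":-24,"jaw":-1},
    {"wx":0,"wy":0,"wz":0,"dx":33,"dy":0,"dz":-24,"jaw":-1},
    {"wx":0,"wy":0,"wz":0,"dx":33,"dy":0,"dz":-24,"jaw":-1},
    {"wx":0,"wy":0,"wz":0,"dx":33,"dy":0,"dz":-24,"jaw":-1},
    {"wx":0,"wy":0,"wz":0,"dx":33,"dy":0,"dz":-24,"jaw":-1},
    {"wx":0,"wy":0,"wz":0,"dx":33,"dy":0,"dz":-24,"jaw":-1},
    {"wx":0,"wy":0,"wz":0,"dx":33,"dy":0,"dz":-24,"jaw":-1},
    {"wx":0,"wy":0,"wz":0,"dx":33,"dy":0,"dz":-24,"jaw":-1},
    {"wx":0,"wy":0,"wz":0,"dx":33,"dy":0,"dz":-24,"jaw":-1},
    {"wx":0,"wy":0,"wz":0,"dx":33,"dy":0,"dz":-24,"jaw":-1}
  ],
  "force": 30
}}

```text
clock: 1.03
tool_pos: [0.4488, 0.2307, 0.227]
eef_rot: [-90.1, 0.3, -21.1]
contact_force: [1.9, 1.1, -0.4]
opening: 1.002
```

Call:
{"api": "play_rows", "payload": {
  "targets": [
    {"wx":0,"wy":0.11,"wz":0,"dx":0,"dy":0,"dz":0,"jaw":-1},
    {"wx":0,"wy":0.11,"wz":0,"dx":0,"dy":0,"dz":0,"jaw":-1},
    {"wx":0,"wy":0.11,"wz":0,"dx":0,"dy":0,"dz":0,"jaw":-1},
    {"wx":0,"wy":0.11,"wz":0,"dx":0,"dy":0,"dz":0,"jaw":-1},
    {"wx":0,"wy":0.11,"wz":0,"dx":0,"dy":0,"dz":0,"jaw":-1},
    {"wx":0,"wy":0.11,"wz":0,"dx":0,"dy":0,"dz":0,"jaw":-1},
    {"wx":0,"wy":0.09,"wz":0,"dx":0,"dy":0,"dz":0,"jaw":-1}
  ]
}}

```text
clock: 1.62
tool_pos: [0.4548, 0.2174, 0.2269]
eef_rot: [-90.3, 0.0, -66.7]
contact_force: [-0.3, 0.1, 0.8]
opening: 0.995
```

Run:
```python
from h import *
s=read_state(); print(s['clock'],s['tool_pos'],s['eef_rot'],s['joint_pos'].round(0),s['contact_force'])
c=cal("wrist"); np.savez("w2.npz",K=c[0],d=c[1],e=c[2],M=c[3])
P=[[.459,.187,.016],[.468,.268,.086],[.466,.101,.079],[.409,.184,.016]]
print(proj(c,P).round(0))
cv2.imwrite("pics/w2.png",camera("wrist")[...,::-1])
```

```text
1.6167 [0.45475188 0.21739881 0.22692391] [-9.02788908e+01  1.76571563e-03 -6.66553960e+01] [-44.   4.  14. 103.  -1.  74.  -6.] [-0.25026211  0.1471375   0.80096791]
[[310. 235.]
 [368. 164.]
 [274. 357.]
 [256. 216.]]
```

Run:
```python
import cv2
i=cv2.imread("pics/w2.png")[100:420,190:450]
cv2.imwrite("pics/w2c.png",cv2.resize(i,None,fx=1.85,fy=1.85,interpolation=cv2.INTER_CUBIC))
```

```text
(no output)
```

View pics/w2c.png

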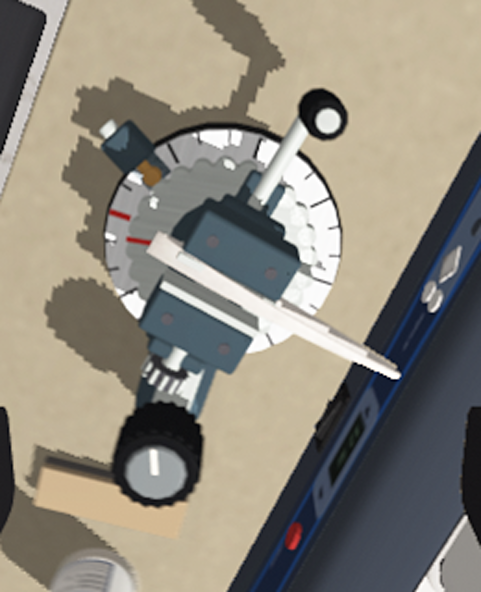

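Crop: zero mark (120,215), plate line (138,240), flange centre about (224,238), grip cap (326,121), knob top (155,472). The thumb wheel is next to the knob.

Run:
```python
from h import *
w=np.load("w2.npz"); c=(w['K'],w['d'],w['e'],w['M'])
px=lambda x,y:(190+(x-.4)/1.85,100+(y-.4)/1.85)
C=onz(c,px(224,239),.016)
for n,uv,z in [("zero",px(120,215),.016),("line",px(138,240),.022),("grip",px(327,121),.086),("knob",px(155,472),.079)]:
    p=onz(c,uv,z); d=p-C; print(n,p.round(4),np.hypot(*d[:2]).round(4),np.degrees(np.arctan2(d[1],d[0])).round(1))
print(C)
G=np.array([.4685,.2680]);K=np.array([.4660,.1010])
# two-circle check
for n,uv in (("grip",px(327,121)),):pass
```

```text
zero [0.4081 0.184  0.016 ] 0.05 -170.1
line [0.4203 0.1779 0.022 ] 0.0399 -158.4
grip [0.4675 0.2672 0.086 ] 0.0754 82.2
knob [0.465  0.1022 0.079 ] 0.0907 -85.2
[0.45733315 0.19256316 0.016     ]
```

Run:
```python
from h import *
w=np.load("w2.npz"); c=(w['K'],w['d'],w['e'],w['M'])
i=cv2.imread("pics/w2.png")
x0,y0,f=235,150,5
o=cv2.resize(i[y0:y0+120,x0:x0+150],None,fx=f,fy=f,interpolation=cv2.INTER_CUBIC)
C=np.array([.4625,.1875]);y=np.radians(2.5)
for k in range(24):
    a=y+np.pi+k*np.pi/12
    for r0,r1,z in((.056,.060,.016),):
        P=np.array([[*(C+r*np.array([np.cos(a),np.sin(a)])),z] for r in(r0,r1)])
        q=(proj(c,P)-[x0,y0]+.5)*f
        cv2.line(o,*[tuple(map(int,t)) for t in q],(255,0,255) if k else (0,255,0),2)
cv2.imwrite("pics/z.png",o)
```

```text
(no output)
```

View pics/z.png

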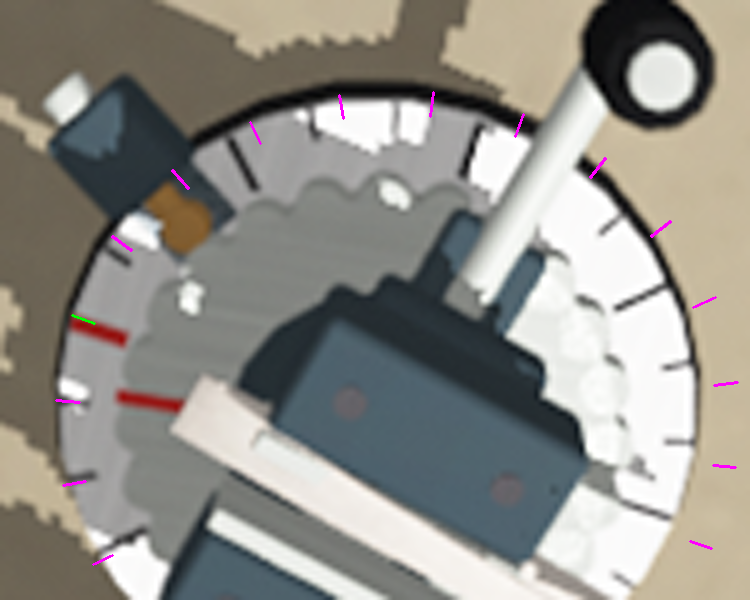

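The plate's line meets the first tick anticlockwise of zero, so the head starts at +15° and needs +30°. I'll go above the grip with half-open jaws and partly down.

Call:
{"api": "play_rows", "payload": {
  "targets": [
    {"wx":0,"wy":0,"wz":0,"dx":-20,"dy":0,"dz":16,"jaw":0},
    {"wx":0,"wy":0,"wz":0,"dx":-20,"dy":0,"dz":16,"jaw":0},
    {"wx":0,"wy":0,"wz":0,"dx":0,"dy":30,"dz":0,"jaw":0},
    {"wx":0,"wy":0,"wz":0,"dx":0,"dy":30,"dz":0,"jaw":0},
    {"wx":0,"wy":0,"wz":0,"dx":0,"dy":30,"dz":0,"jaw":0},
    {"wx":0,"wy":0,"wz":0,"dx":0,"dy":0,"dz":0,"jaw":0}
  ]
}}

```text
clock: 2.17
tool_pos: [0.4698, 0.2698, 0.1357]
eef_rot: [-90.0, 0.1, -66.3]
contact_force: [-0.7, 0.0, -0.9]
opening: 0.5
```

```bash
cat > go.py <<'E'
# print the tool-frame shift (mm) to a world TCP target
from h import *; import sys
s=read_state(); M=R.from_euler('xyz',s['eef_rot'],degrees=True).as_matrix()
t=np.array(list(map(float,sys.argv[1:4])))
print(s['clock'],s['tool_pos'].round(4),s['eef_rot'].round(1),s['opening'],'shift',((t-s['tool_pos'])@M*1000).round(1),s['contact_force'].round(1))
E
python3 go.py .468 .2675 .05; python3 -c "
from h import *
c=cal('wrist');i=camera('wrist')[...,::-1].copy();cv2.imwrite('pics/w3.png',i)
print(proj(c,[[.468,.2675,.086],[.468,.2675,.07]]))"
```

```text
2.1667 [0.4698 0.2698 0.1357] [-90.    0.1 -66.3] 0.5002873786595817 shift [ 1.5 85.7 -2.6] [-0.7  0.  -0.9]
[[313.41953215 275.69675876]
 [313.70169178 264.19179829]]
```

View pics/w3.png

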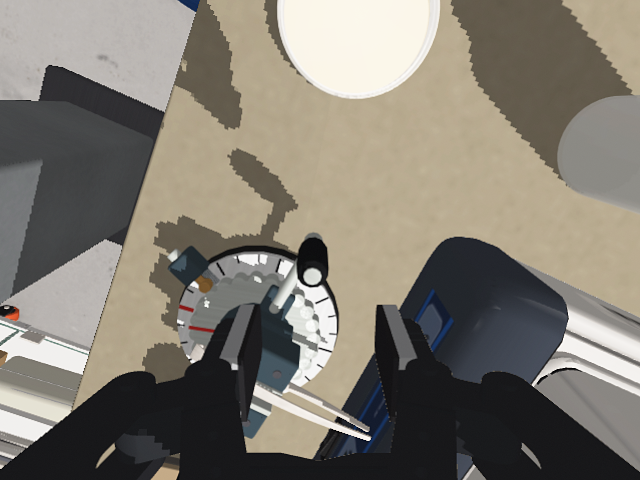

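The grip's top is at (313,277), where my estimate projects (313,276). The instrument's dark bar is to the right, so I'm checking clearance for the right finger.

Run:
```python
from h import *
t=cal("top");s=cal("scene");w=cal("wrist")
for z in (0,.04,.08,.12):
  print(z,"top",onz(t,(245,218),z)[:2].round(3),onz(t,(300,222),z)[:2].round(3),"scene",onz(s,(291,205),z)[:2].round(3),onz(s,(392,282),z)[:2].round(3),"wr",onz(w,(440,245),z)[:2].round(3),onz(w,(345,420),z)[:2].round(3))
```

```text
0 top [0.552 0.303] [0.545 0.183] scene [0.575 0.32 ] [ 0.562 -0.009] wr [0.556 0.292] [0.557 0.129]
0.04 top [0.543 0.296] [0.537 0.182] scene [0.551 0.295] [ 0.539 -0.021] wr [0.539 0.299] [0.54  0.159]
0.08 top [0.535 0.29 ] [0.528 0.18 ] scene [0.527 0.269] [ 0.516 -0.034] wr [0.522 0.306] [0.523 0.19 ]
0.12 top [0.527 0.284] [0.52  0.179] scene [0.503 0.244] [ 0.492 -0.046] wr [0.506 0.313] [0.507 0.22 ]
```

Call:
{"api": "play_rows", "payload": {
  "targets": [
    {"wx":0,"wy":0,"wz":0,"dx":1.5,"dy":30,"dz":-2.5,"jaw":0},
    {"wx":0,"wy":0,"wz":0,"dx":0,"dy":30,"dz":0,"jaw":0},
    {"wx":0,"wy":0,"wz":0,"dx":0,"dy":25,"dz":0,"jaw":0},
    {"wx":0,"wy":0,"wz":0,"dx":0,"dy":0,"dz":0,"jaw":0}
  ]
}}

```text
clock: 2.55
tool_pos: [0.4742, 0.2712, 0.0601]
eef_rot: [-89.2, 0.3, -66.0]
contact_force: [-1.8, -0.9, -0.2]
opening: 0.496
```

Call:
{"api": "play_rows", "payload": {
  "targets": [
    {"wx":0,"wy":0,"wz":0,"dx":0,"dy":0,"dz":0,"jaw":0.7},
    {"wx":0,"wy":0,"wz":0,"dx":0,"dy":0,"dz":0,"jaw":0.7},
    {"wx":0,"wy":0,"wz":0,"dx":0,"dy":0,"dz":0,"jaw":0.7},
    {"wx":0,"wy":0,"wz":0,"dx":0,"dy":0,"dz":0,"jaw":0.7}
  ],
  "force": 20
}}

```text
clock: 2.88
tool_pos: [0.4763, 0.271, 0.0648]
eef_rot: [-89.0, 0.3, -65.9]
contact_force: [5.8, 4.4, -29.1]
opening: 0.172
```

```bash
python3 go.py .468 .2675 .05
```

```text
2.8833 [0.4763 0.271  0.0648] [-89.    0.3 -65.9] 0.17248147347880996 shift [-0.1 14.6 -9.3] [  5.8   4.4 -29.1]
```

Call:
{"api": "play_rows", "payload": {
  "targets": [
    {"wx":0,"wy":0,"wz":0,"dx":0,"dy":0,"dz":0,"jaw":0},
    {"wx":0,"wy":0,"wz":0,"dx":0,"dy":0,"dz":0,"jaw":0},
    {"wx":0,"wy":0,"wz":0,"dx":0,"dy":0,"dz":0,"jaw":0}
  ]
}}

```text
clock: 3.13
tool_pos: [0.4789, 0.2726, 0.0693]
eef_rot: [-88.6, 0.4, -65.9]
contact_force: [0.1, -0.0, -0.7]
opening: 0.497
```

```bash
python3 go.py .468 .2675 .05; python3 -c "
from h import *
c=cal('wrist');i=camera('wrist')[...,::-1].copy()
print(proj(c,[[.468,.2675,.086],[.468,.2675,.05]]))
s=camera('scene')[...,::-1]
o=np.hstack([i[150:450,180:480],cv2.resize(s[170:290,220:340],(300,300),interpolation=cv2.INTER_CUBIC)])
cv2.imwrite('pics/w4.png',o)"
```

```text
3.1333 [0.4789 0.2726 0.0693] [-88.6   0.4 -65.9] 0.49739296361138824 shift [  0.3  19.  -12.4] [ 0.1 -0.  -0.7]
[[285.28269142 346.69732987]
 [289.49899948 300.88238823]]
```

View pics/w4.png

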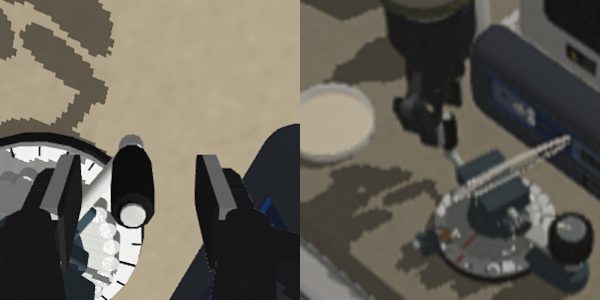

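Run:
```python
from h import *
c=cal('wrist'); print(onz(c,(313,365),.086).round(4), read_state()['tool_pos'].round(4))
i=camera('wrist'); t=camera('top'); s=camera('scene')
for n,im in(("top",t),("scene",s),("wrist",i)):
    cc=cal(n); b=im.astype(int); m=((b[...,0]>90)&(b[...,0]>2*b[...,1])&(b[...,0]>2*b[...,2])).astype(np.uint8)
    k,l,st,ce=cv2.connectedComponentsWithStats(m)
    for j in range(1,k):
        if st[j,4]>=3:
            p=onz(cc,ce[j],.018)
            if abs(p[0]-.42)<.06 and abs(p[1]-.18)<.07: print(n,st[j],ce[j].round(1),p.round(4))
s0=cv2.imread("pics/scene0.png")[...,::-1]
b=s0.astype(int); m=((b[...,0]>90)&(b[...,0]>2*b[...,1])&(b[...,0]>2*b[...,2])).astype(np.uint8)
k,l,st,ce=cv2.connectedComponentsWithStats(m)
for j in range(1,k):
    p=onz(cal("scene"),ce[j],.018)
    if abs(p[0]-.42)<.06 and abs(p[1]-.18)<.07: print("scene0",st[j],ce[j].round(1),p.round(4))
```

```text
[0.4795 0.2647 0.086 ] [0.4789 0.2725 0.0692]
wrist [116 360  20   9  90] [125.5 364.4] [0.4075 0.1855 0.018 ]
```

Call:
{"api": "play_rows", "payload": {
  "targets": [
    {"wx":-0.024,"wy":0,"wz":0,"dx":3,"dy":12,"dz":-2,"jaw":0},
    {"wx":0,"wy":0,"wz":0,"dx":2,"dy":8,"dz":0,"jaw":0}
  ]
}}

```text
clock: 3.55
tool_pos: [0.4794, 0.2681, 0.0495]
eef_rot: [-89.9, 0.4, -65.9]
contact_force: [0.7, -1.0, 0.3]
opening: 0.501
```

```bash
python3 go.py .4795 .2665 .05; python3 -c "
from station import *
s=read_state();print(s['effort'].round(2),s['joint_pos'].round(2),s['dq'].round(2),s['ft_torque'].round(2))"
```

```text
3.55 [0.4794 0.2681 0.0495] [-89.9   0.4 -65.9] 0.5006057679966204 shift [ 1.5 -0.5 -0.5] [ 0.7 -1.   0.3]
[-5.000e-01 -5.657e+01  3.490e+00 -3.385e+01 -7.000e-02  6.900e-01
 -3.000e-02] [-43.88  19.72  11.82 106.98  -5.39  53.7   -5.4 ] [  2.35   5.38  -0.48   4.11  -1.8  -13.02   3.48] [-0.01  0.01 -0.04]
```

Call:
{"api": "play_rows", "payload": {
  "targets": [
    {"wx":0,"wy":0,"wz":0,"dx":1,"dy":0,"dz":0,"jaw":0.65},
    {"wx":0,"wy":0,"wz":0,"dx":0,"dy":0,"dz":0,"jaw":0.65},
    {"wx":0,"wy":0,"wz":0,"dx":0,"dy":0,"dz":0,"jaw":0.65},
    {"wx":0,"wy":0,"wz":0,"dx":0,"dy":0,"dz":0,"jaw":0.65}
  ],
  "force": 20
}}

```text
clock: 3.88
tool_pos: [0.4792, 0.2662, 0.048]
eef_rot: [-90.0, 0.3, -65.9]
contact_force: [0.8, 0.4, -3.4]
opening: 0.185
```

```bash
python3 go.py .4235 .2585 .05
```

```text
3.8833 [0.4792 0.2662 0.048 ] [-90.    0.3 -65.9] 0.1853914677776346 shift [-15.8  -1.9 -54. ] [ 0.8  0.4 -3.4]
```

Call:
{"api": "play_rows", "payload": {
  "targets": [
    {"wx":0,"wy":0,"wz":0,"dx":-4,"dy":0,"dz":-6.5,"jaw":0.65},
    {"wx":0,"wy":0,"wz":0,"dx":-4,"dy":0,"dz":-6.5,"jaw":0.65},
    {"wx":0,"wy":0,"wz":0,"dx":-2.5,"dy":0,"dz":-7,"jaw":0.65},
    {"wx":0,"wy":0,"wz":0,"dx":-2.5,"dy":0,"dz":-7,"jaw":0.65}
  ]
}}

```text
clock: 4.22
tool_pos: [0.4529, 0.2687, 0.0481]
eef_rot: [-89.4, 0.3, -66.0]
contact_force: [9.6, 1.7, -11.0]
opening: 0.182
```

```bash
python3 go.py .4336 .2632 .05;python3 go.py .421 .2573 .05
```

```text
4.2167 [0.4529 0.2687 0.0481] [-89.4   0.3 -66. ] 0.18219921910866058 shift [ -2.8  -2.1 -19.9] [  9.6   1.7 -11. ]
4.2167 [0.4529 0.2687 0.0481] [-89.4   0.3 -66. ] 0.18219921910866058 shift [ -2.6  -2.3 -33.8] [  9.6   1.7 -11. ]
```

Call:
{"api": "play_rows", "payload": {
  "targets": [
    {"wx":0,"wy":0,"wz":0,"dx":-2,"dy":-1,"dz":-8,"jaw":0.65},
    {"wx":0,"wy":0,"wz":0,"dx":-1,"dy":-1,"dz":-8,"jaw":0.65},
    {"wx":0,"wy":0,"wz":0,"dx":0,"dy":0,"dz":-8,"jaw":0.65},
    {"wx":0,"wy":0,"wz":0,"dx":0,"dy":0,"dz":-8,"jaw":0.65}
  ]
}}

```text
clock: 4.55
tool_pos: [0.4206, 0.2594, 0.0479]
eef_rot: [-89.2, 0.3, -65.9]
contact_force: [2.3, -3.3, -0.5]
opening: 0.186
```

```bash
python3 go.py .421 .2573 .05
```

```text
4.55 [0.4206 0.2594 0.0479] [-89.2   0.3 -65.9] 0.18567379931502373 shift [ 2.1 -2.1 -0.4] [ 2.3 -3.3 -0.5]
```

Call:
{"api": "play_rows", "payload": {
  "targets": [
    {"wx":0,"wy":0,"wz":0,"dx":0,"dy":0,"dz":0,"jaw":0},
    {"wx":0,"wy":0,"wz":0,"dx":0,"dy":0,"dz":0,"jaw":0},
    {"wx":0.014,"wy":0,"wz":0,"dx":0,"dy":-20,"dz":0,"jaw":0},
    {"wx":0,"wy":0,"wz":0,"dx":0,"dy":-30,"dz":0,"jaw":0},
    {"wx":0,"wy":0,"wz":0,"dx":0,"dy":-40,"dz":0,"jaw":0},
    {"wx":0,"wy":0,"wz":0,"dx":0,"dy":-40,"dz":0,"jaw":0},
    {"wx":0,"wy":0,"wz":0,"dx":0,"dy":-30,"dz":0,"jaw":0},
    {"wx":0,"wy":0,"wz":0,"dx":25,"dy":0,"dz":0,"jaw":-1},
    {"wx":0,"wy":0,"wz":0,"dx":30,"dy":0,"dz":0,"jaw":-1},
    {"wx":0,"wy":0,"wz":0,"dx":0,"dy":0,"dz":0,"jaw":-1}
  ]
}}

```text
clock: 5.38
tool_pos: [0.4403, 0.2065, 0.2209]
eef_rot: [-88.0, 0.4, -65.7]
contact_force: [0.2, -0.2, -1.1]
opening: 0.9
```

Run:
```python
from h import *
s=read_state(); print(s['clock'],s['tool_pos'].round(4),s['eef_rot'].round(1),s['contact_force'].round(1))
c=cal("wrist"); np.savez("w5.npz",K=c[0],d=c[1],e=c[2],M=c[3])
print(proj(c,[[.459,.188,.02],[.421,.2573,.086],[.466,.101,.079]]).round(0))
i=camera("wrist")[...,::-1]; cv2.imwrite("pics/w5.png",i)
q=proj(c,[[.459,.188,.02]])[0].astype(int); y0=max(q[1]-120,0);x0=max(q[0]-125,0);print(x0,y0)
cv2.imwrite("pics/w5c.png",cv2.resize(i[y0:y0+250,x0:x0+270],None,fx=2.4,fy=2.4,interpolation=cv2.INTER_CUBIC))
```

```text
5.3833 [0.4403 0.2065 0.2209] [-88.    0.4 -65.7] [ 0.2 -0.2 -1.1]
[[321. 235.]
 [316. 147.]
 [286. 358.]]
196 114
```

View pics/w5c.png

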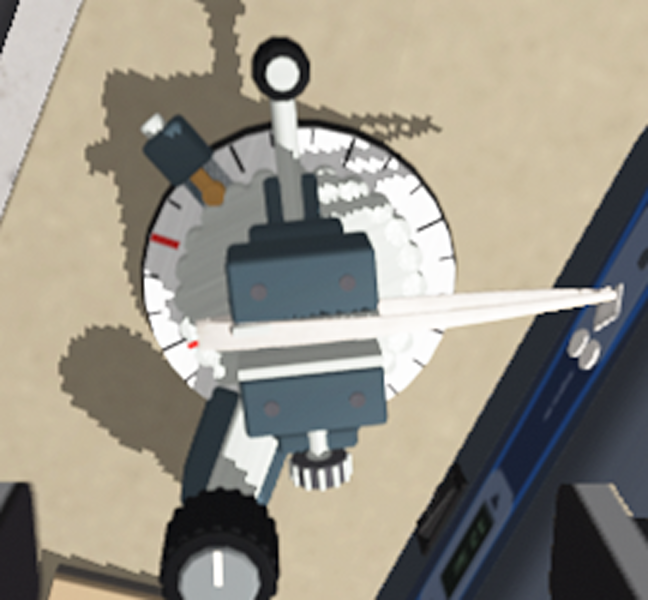

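The head now shows its red line at crop (194,344) on the third tick from the zero mark (165,242), about 47° about the centre (298,268). The knob top is at (218,582), and the thumb wheel is clear at (320,468).

```bash
python3 - <<'E'
from h import *
w=np.load("w5.npz"); c=(w['K'],w['d'],w['e'],w['M'])
px=lambda x,y:(196+(x-.7)/2.4,114+(y-.7)/2.4)
C=onz(c,px(298,268),.016)
for n,uv,z in [("C",px(298,268),.016),("zero",px(165,242),.016),("line",px(194,344),.022),("grip",px(283,72),.086),("knob",px(218,581),.079),("wheel",px(320,475),.07)]:
    p=onz(c,uv,z); d=p-C; print(n,p.round(4),np.hypot(*d[:2]).round(4),np.degrees(np.arctan2(d[1],d[0])).round(1))
E
python3 go.py .4655 .1015 .13
```

```text
C [0.4551 0.194  0.016 ] 0.0 0.0
zero [0.4083 0.1837 0.016 ] 0.048 -167.6
line [0.4318 0.1547 0.022 ] 0.0457 -120.7
grip [0.4186 0.2582 0.086 ] 0.0739 119.7
knob [0.4654 0.103  0.079 ] 0.0916 -83.6
wheel [0.4822 0.1464 0.07  ] 0.0548 -60.4
5.4333 [0.4392 0.2088 0.2207] [-88.1   0.5 -65.6] 0.9809698764781306 shift [109.3  89.1 -23.5] [0.5 0.7 1.3]
```

Call:
{"api": "play_rows", "payload": {
  "targets": [
    {"wx":-0.033,"wy":0,"wz":0,"dx":30,"dy":0,"dz":-6,"jaw":-0.4},
    {"wx":0,"wy":0,"wz":0,"dx":30,"dy":0,"dz":-6,"jaw":-0.4},
    {"wx":0,"wy":0,"wz":0,"dx":30,"dy":0,"dz":-6,"jaw":-0.4},
    {"wx":0,"wy":0,"wz":0,"dx":20,"dy":0,"dz":-6,"jaw":-0.4},
    {"wx":0,"wy":0,"wz":0,"dx":0,"dy":20,"dz":0,"jaw":-0.4},
    {"wx":0,"wy":0,"wz":0,"dx":0,"dy":30,"dz":0,"jaw":-0.4},
    {"wx":0,"wy":0,"wz":0,"dx":0,"dy":25,"dz":0,"jaw":-0.4},
    {"wx":0,"wy":0,"wz":0,"dx":0,"dy":0,"dz":0,"jaw":-0.4}
  ]
}}

```text
clock: 6.1
tool_pos: [0.4654, 0.1, 0.1453]
eef_rot: [-89.6, 0.6, -65.4]
contact_force: [-1.0, -0.3, -1.6]
opening: 0.701
```

```bash
python3 go.py .4655 .102 .12; python3 -c "
from h import *
c=cal('wrist');i=camera('wrist')[...,::-1].copy();print(proj(c,[[.4655,.102,.079]]))
cv2.imwrite('pics/w6.png',i[100:480,140:500])"
```

```text
6.1 [0.4654 0.1    0.1453] [-89.6   0.6 -65.4] 0.7014480515099658 shift [-1.5 25.3  0.8] [-1.  -0.3 -1.6]
[[319.61652607 259.1881007 ]]
```

View pics/w6.png

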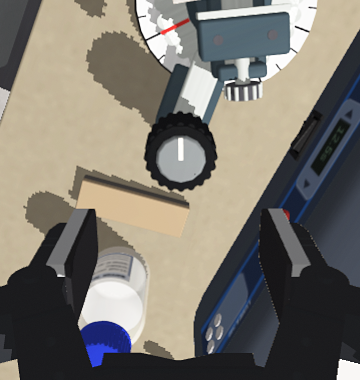

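The knob top's centre is at full-frame (321,257), against a prediction of (320,259). It lies between the fingers' planes, with bottle and stone clear. Descending.

Call:
{"api": "play_rows", "payload": {
  "targets": [
    {"wx":0,"wy":0,"wz":0,"dx":-1.5,"dy":30,"dz":1,"jaw":-0.4},
    {"wx":0,"wy":0,"wz":0,"dx":0,"dy":30,"dz":0,"jaw":-0.4},
    {"wx":0,"wy":0,"wz":0,"dx":0,"dy":22,"dz":0,"jaw":-0.4},
    {"wx":0,"wy":0,"wz":0,"dx":0,"dy":0,"dz":0,"jaw":-0.4}
  ]
}}

```text
clock: 6.48
tool_pos: [0.4715, 0.1074, 0.0701]
eef_rot: [-88.9, 0.6, -65.2]
contact_force: [-0.6, -0.2, 0.3]
opening: 0.699
```

```bash
python3 go.py .4655 .102 .05
```

```text
6.4833 [0.4715 0.1074 0.0701] [-88.9   0.6 -65.2] 0.6990040705586642 shift [ 2.6 20.  -8.1] [-0.6 -0.2  0.3]
```

Call:
{"api": "play_rows", "payload": {
  "targets": [
    {"wx":-0.02,"wy":0,"wz":-0.01,"dx":2.5,"dy":10,"dz":-8,"jaw":-0.4},
    {"wx":0,"wy":0,"wz":0,"dx":0,"dy":9,"dz":-1,"jaw":-0.4}
  ]
}}

```text
clock: 6.65
tool_pos: [0.4666, 0.1028, 0.0541]
eef_rot: [-89.9, 0.0, -65.2]
contact_force: [-0.1, 0.3, 0.1]
opening: 0.7
```

```bash
python3 go.py .4655 .102 .05
```

```text
6.65 [0.4666 0.1028 0.0541] [-89.9   0.  -65.2] 0.7003835969415275 shift [ 0.3  4.1 -1.3] [-0.1  0.3  0.1]
```

Call:
{"api": "play_rows", "payload": {
  "targets": [
    {"wx":0,"wy":0,"wz":0,"dx":0.5,"dy":3,"dz":-1.5,"jaw":-0.2},
    {"wx":0,"wy":0,"wz":0,"dx":0,"dy":0,"dz":0,"jaw":0.3},
    {"wx":0,"wy":0,"wz":0,"dx":0,"dy":0,"dz":0,"jaw":0.3},
    {"wx":0,"wy":0,"wz":0,"dx":0,"dy":0,"dz":0,"jaw":0.3},
    {"wx":0,"wy":0,"wz":0,"dx":0,"dy":0,"dz":0,"jaw":0.3}
  ],
  "force": 30
}}

```text
clock: 7.07
tool_pos: [0.466, 0.1024, 0.0523]
eef_rot: [-89.8, 0.0, -65.1]
contact_force: [3.4, 0.6, -10.9]
opening: 0.423
```

```bash
python3 go.py .4655 .102 .05
```

```text
7.0667 [0.466  0.1024 0.0523] [-89.8   0.  -65.1] 0.42264042508513183 shift [ 0.1  2.3 -0.7] [  3.4   0.6 -10.9]
```

Call:
{"api": "play_rows", "payload": {
  "targets": [
    {"wx":0,"wy":0.1,"wz":0,"dx":0,"dy":0,"dz":0,"jaw":0.3},
    {"wx":0,"wy":0.1,"wz":0,"dx":0,"dy":0,"dz":0,"jaw":0.3},
    {"wx":0,"wy":0.1,"wz":0,"dx":0,"dy":0,"dz":0,"jaw":0.3},
    {"wx":0,"wy":0.1,"wz":0,"dx":0,"dy":0,"dz":0,"jaw":0.3}
  ]
}}

```text
clock: 7.4
tool_pos: [0.4657, 0.1023, 0.0522]
eef_rot: [-89.9, 0.1, -88.8]
contact_force: [2.5, 1.0, -8.3]
opening: 0.422
```

```bash
python3 go.py .4655 .102 .051; python3 -c "
from station import *;s=read_state();print(s['ft_torque'],s['joint_pos'].round(0))"
```

```text
7.4 [0.4657 0.1023 0.0522] [-89.9   0.1 -88.8] 0.4220279789406988 shift [ 0.3  1.2 -0.2] [ 2.5  1.  -8.3]
[ 0.18662845 -0.42119026  0.1912768 ] [-40.  12.  24. 118.  -6.  51. -11.]
```

Call:
{"api": "play_rows", "payload": {
  "targets": [
    {"wx":0,"wy":0.1,"wz":0,"dx":0,"dy":0,"dz":0,"jaw":0.3},
    {"wx":0,"wy":0.1,"wz":0,"dx":0,"dy":0,"dz":0,"jaw":0.3}
  ]
}}

```text
clock: 7.57
tool_pos: [0.4656, 0.1023, 0.0522]
eef_rot: [-89.9, 0.1, -100.8]
contact_force: [1.3, 0.7, -9.3]
opening: 0.423
```

```bash
python3 -c "
from station import *;s=read_state();print(s['ft_torque'],s['eef_rot'])"
```

```text
[ 0.01950872 -0.25471016  0.21857309] [ -89.86468533    0.10651323 -100.77700232]
```

Call:
{"api": "play_rows", "payload": {
  "targets": [
    {"wx":0,"wy":0.1,"wz":0,"dx":0,"dy":0,"dz":0,"jaw":0.3},
    {"wx":0,"wy":0.1,"wz":0,"dx":0,"dy":0,"dz":0,"jaw":0.3}
  ]
}}

```text
clock: 7.73
tool_pos: [0.4654, 0.1023, 0.0522]
eef_rot: [-89.9, 0.1, -112.8]
contact_force: [2.4, 0.1, -8.7]
opening: 0.425
```

```bash
python3 -c "
from station import *;s=read_state();print(s['ft_torque'],s['eef_rot'])"
```

```text
[ 0.13569862 -0.34772283  0.12065179] [ -89.89919479    0.11756633 -112.79975537]
```

Call:
{"api": "play_rows", "payload": {
  "targets": [
    {"wx":0,"wy":0.1,"wz":0,"dx":0,"dy":0,"dz":0,"jaw":0.3},
    {"wx":0,"wy":0.1,"wz":0,"dx":0,"dy":0,"dz":0,"jaw":0.3}
  ]
}}

```text
clock: 7.9
tool_pos: [0.4653, 0.1024, 0.0522]
eef_rot: [-89.9, 0.1, -124.8]
contact_force: [3.2, 0.4, -8.5]
opening: 0.423
```

```bash
python3 -c "
from station import *;s=read_state();print(s['ft_torque'],s['eef_rot'])"; python3 go.py .4655 .102 .051
```

```text
[ 0.20663445 -0.52465699  0.15528324] [ -89.92523656    0.13666392 -124.81349852]
7.9 [0.4653 0.1024 0.0522] [-8.990e+01  1.000e-01 -1.248e+02] 0.4234755641813477 shift [0.2 1.2 0.4] [ 3.2  0.4 -8.5]
```

Call:
{"api": "play_rows", "payload": {
  "targets": [
    {"wx":0,"wy":0.1,"wz":0,"dx":0,"dy":0,"dz":0,"jaw":0.3},
    {"wx":0,"wy":0.1,"wz":0,"dx":0,"dy":0,"dz":0,"jaw":0.3},
    {"wx":0,"wy":0.08,"wz":0,"dx":0,"dy":0,"dz":0,"jaw":0.3}
  ]
}}

```text
clock: 8.15
tool_pos: [0.4651, 0.1026, 0.0522]
eef_rot: [-90.0, 0.2, -141.7]
contact_force: [1.7, 0.8, -7.8]
opening: 0.423
```

Call:
{"api": "play_rows", "payload": {
  "targets": [
    {"wx":0,"wy":0,"wz":0,"dx":0,"dy":0,"dz":0,"jaw":-0.35},
    {"wx":0,"wy":0,"wz":0,"dx":0,"dy":0,"dz":0,"jaw":-0.35},
    {"wx":0,"wy":0,"wz":0,"dx":0,"dy":0,"dz":0,"jaw":-0.35},
    {"wx":0,"wy":0,"wz":0,"dx":0,"dy":-20,"dz":0,"jaw":-0.35},
    {"wx":0,"wy":0,"wz":0,"dx":0,"dy":-30,"dz":0,"jaw":-0.35},
    {"wx":0,"wy":0,"wz":0,"dx":0,"dy":-40,"dz":0,"jaw":-0.35},
    {"wx":0,"wy":0,"wz":0,"dx":0,"dy":-40,"dz":0,"jaw":-0.35},
    {"wx":0,"wy":0,"wz":0,"dx":0,"dy":-40,"dz":0,"jaw":-0.35},
    {"wx":0,"wy":0,"wz":0,"dx":0,"dy":0,"dz":0,"jaw":-0.35}
  ]
}}

```text
clock: 8.9
tool_pos: [0.4641, 0.1009, 0.2317]
eef_rot: [-89.9, 0.1, -140.9]
contact_force: [0.5, 0.3, -0.4]
opening: 0.675
```

Run:
```python
from h import *
s=read_state(); print(s['clock'],s['tool_pos'].round(4),s['eef_rot'].round(1),s['contact_force'].round(1))
c=cal("wrist"); np.savez("w7.npz",K=c[0],d=c[1],e=c[2],M=c[3])
print(proj(c,[[.459,.188,.02],[.4186,.2582,.086],[.466,.102,.079]]).round(0))
i=camera("wrist")[...,::-1]; t=camera("top")[...,::-1]
cv2.imwrite("pics/w7raw.png",i);cv2.imwrite("pics/t7raw.png",t)
```

```text
8.9 [0.4641 0.1009 0.2317] [-8.990e+01  1.000e-01 -1.409e+02] [ 0.5  0.3 -0.4]
[[231. 142.]
 [ 89. 129.]
 [317. 217.]]
```

Run:
```python
import cv2,numpy as np
i=cv2.imread("pics/w7raw.png")[60:280,60:420]
t=cv2.imread("pics/t7raw.png")[200:310,170:430]
a=cv2.resize(i,(640,391),interpolation=cv2.INTER_CUBIC)
b=cv2.resize(t,(456,193),interpolation=cv2.INTER_CUBIC)
b=cv2.copyMakeBorder(b,0,0,0,640-456,cv2.BORDER_CONSTANT)
cv2.imwrite("pics/f7.png",np.vstack([a,b]))
```

```text
(no output)
```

View pics/f7.png

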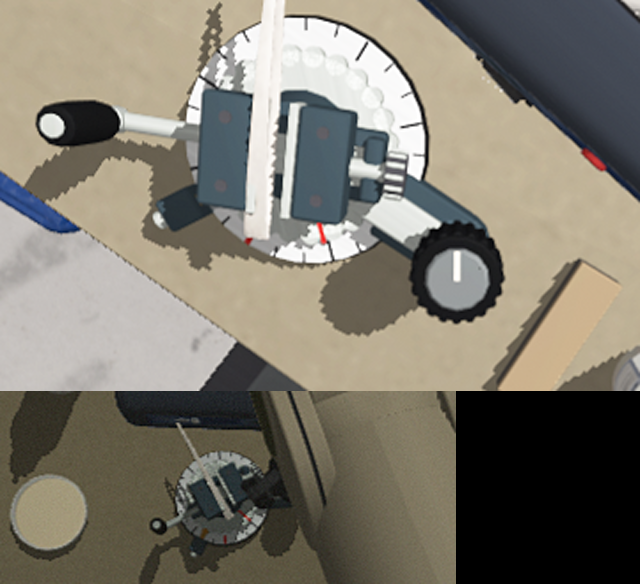

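The knob's white line kept its direction relative to the wrist, so the knob turned the full ~76° with the hand. The plate line (320,233) and zero mark (248,242) need a numeric check.

Run:
```python
from h import *
w=np.load("w7.npz"); c=(w['K'],w['d'],w['e'],w['M'])
f=640/360; px=lambda x,y:(60+x/f-.2,60+y/f-.2)
C=np.array([.459,.188,0])
for n,uv,z in [("zero",px(248,242),.016),("line",px(320,233),.022),("grip",px(50,125),.086),("knobtop",px(457,279),.079),("w_in",px(457,281),.079),("w_out",px(457,251),.079)]:
    p=onz(c,uv,z); d=p-C; print(n,p.round(4),np.hypot(*d[:2]).round(4),np.degrees(np.arctan2(d[1],d[0])).round(1))
s=read_state(); print(s['clock'],s['contact_force'].round(1))
```

```text
zero [0.404  0.1829 0.016 ] 0.0553 -174.7
line [0.4312 0.1582 0.022 ] 0.0408 -133.1
grip [0.4178 0.2583 0.086 ] 0.0815 120.4
knobtop [0.466  0.1025 0.079 ] 0.0858 -85.3
w_in [0.4654 0.1019 0.079 ] 0.0863 -85.8
w_out [0.475  0.1098 0.079 ] 0.0799 -78.4
9.0 [-0.3  1.1 -1.1]
```

```bash
python3 -c "
from station import *
print(job_done())"
```

```text
the job is handed in; nothing more can be done
None
```

The vise is at its 45° setting and its base lock is tight. I handed the job in at 9 s on the robot's clock, with the gripper clear above everything.

**Swivel:** I swung the larger vise by its black grip to the third click, let go and let it settle. By the marks it read about 46° after release and about 42° after locking. The grip was in the same place both times, to within 1 mm, so I take it to be on the 45° click.

**Lock:** I turned the knob about 76° (1.33 rad) clockwise in one grasp. Its white line turned with the gripper, so the grasp did not slip. Tightening and the first click need at most 0.91 rad. The torque reading rose to about 0.2 N m and then dropped, as a clutch giving way would show. The clutch click itself is worked out from these numbers, not seen directly.

**What went off plan:**
- The first grasp of the grip was too high and off-centre because the arm drifted while holding still. It knocked the head from its +15° start back to about 0°, so I re-gripped and swung the full three clicks from there.
- My estimates of the swivel centre differed by 3–5 mm between views. I relied on the marks and the click steps instead.

I planned no contact with the tweezers, stone, dish or bottle, and the stone and dish look undisturbed in the last pictures. Apart from one brief 29 N reading at the wrist during that first grasp, the forces I read stayed below about 15 N.

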